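# Sample count and size check with sprung tongs

### The job

Make up the size-check sample: put two more full-length bars in the two empty pockets of the gold tray, one lying flat in each, so that it holds three, and leave the spare bar, the short offcuts and the steel rule where they lie. Then lift the sprung sizing tongs off their rest by the black grips, squeeze them until the long line on the gauge strip is over the right leg (tips 36 mm apart) and, keeping that gap, lower them level over the middle bar until the tips are down well alongside it, one on each side, touching neither bars nor tray. Finish there, still holding the tongs in the air with the gap steady on the line; do not put them down or let go.

Things in the scene. Friction and masses are not known exactly. Their poses are not given: they have to be found in the camera images.
- tray: gold formed plastic tray, fixed, 88 mm (x) by 174 mm (y), three pockets side by side along its y, each 78 mm long (x) and 40 mm wide (y), 62 mm apart centre to centre; floor 4 mm thick; walls and the 22 mm wide ribs rise to 9 mm above the bench. Origin at the centre of its underside. A bar already lies in the middle pocket, along the tray's x within 0.1 rad; the outer pockets are empty
- pocket_left (a point): centre of the floor of the outer pocket on the tray's +y side (4 mm above the bench), axes as the tray's
- pocket_middle (a point): centre of the floor of the middle pocket, axes as the tray's
- pocket_right (a point): centre of the floor of the outer pocket on the tray's -y side, axes as the tray's
- bar0: the bar that already lies in the middle pocket: hand-cut bar of dark nut confection, petals on top, 64 x 26 x 30 mm (long, wide, tall), 60 g; origin at the centre of its underside, x along its length, z up
- bar1: loose on the bench: hand-cut bar of dark nut confection, petals on top, 64 x 26 x 30 mm (long, wide, tall), 60 g; origin at the centre of its underside, x along its length, z up
- bar2: loose on the bench: hand-cut bar of dark nut confection, petals on top, 64 x 26 x 30 mm (long, wide, tall), 60 g; origin at the centre of its underside, x along its length, z up
- bar3: loose on the bench: hand-cut bar of dark nut confection, petals on top, 64 x 26 x 30 mm (long, wide, tall), 60 g; origin at the centre of its underside, x along its length, z up
- offcut1: short offcut of the same confection, 28 x 26 x 30 mm, not a full bar; origin at the centre of its underside
- offcut2: second short offcut, as the first
- rule: loose square steel caramel rule lying beyond the bars, 16 x 200 x 16 mm, long along its y; origin at the centre of its underside
- rest: fixed steel tong rest, base 150 x 100 x 3 mm with two cross rods (along its y) on corner posts at x = -55 and x = +50 mm, tops 30 mm above the bench, 100 mm wide; nothing stands above the rods. Origin at the centre of its underside. The tongs lie on the rods along its x, the tips towards its +x
- tongs: sprung steel sizing tongs, 200 mm long, 100 g, lying flat: two strip legs, 14 mm deep (7 mm above and below the origin), joined by a bow at the back. Origin midway between the two black grips, at half the legs' depth: the place to squeeze (across y), near the balance point. x to the tips, y to the left leg, z up. Each leg turns at x = -85 mm; tip blades at x = +85 mm
- bow (a point): back of the tongs' bow, 104 mm behind their origin, at the same level as the origin (the bow is 14 mm deep); it hangs clear of the bench when the tongs are held level
- grip_left (a point): middle of the outer face of the left black ribbed grip (44 mm long, 16 mm deep). Over the two grips: 60 mm relaxed, 48 mm at the line. The spring pushes apart with 4 N relaxed, 12 N at the line, about 22 N nearly shut; nothing stops the legs at the line. 1 mm of squeeze at the grips closes the tips by 2 mm
- grip_right (a point): the same on the right grip
- gauge_line (a point): the long dark line (full width, along x) on the gauge strip, between short ticks. The strip, 14 mm wide and 68 mm long, is riveted on the left leg 45 mm ahead of the tongs' origin and lies across over the right leg, its top 10.5 mm above the origin. The line is over the middle of the right leg when the tips are 36 mm apart; the legs are then parallel
- tip_left (a point): inner face of the left tip blade, 85 mm ahead of the tongs' origin and 10 mm below its level. The blades are 24 mm long, 3 mm thick and reach down to 16 mm below the origin's level. The tip gap is the distance to tip_right: 60 mm relaxed, 36 mm at the line
- tip_right (a point): inner face of the right tip blade, likewise

How it is judged:
On the way, in this order (a step that is already met when the one before it is completed fails the run):
1. the tray holds three bars, one lying flat and let go in each pocket, and the third loose bar is left on the bench (horizontal distance between bar0 and pocket_middle below 0.012 m and z of bar0 in the frame of pocket_middle between -0.003 and 0.0025 m and angle between bar0's own z axis and vertical below 0.12 rad and ((horizontal distance between bar1 and pocket_left below 0.012 m and z of bar1 in the frame of pocket_left between -0.003 and 0.0025 m and angle between bar1's own z axis and vertical below 0.12 rad) or (horizontal distance between bar2 and pocket_left below 0.012 m and z of bar2 in the frame of pocket_left between -0.003 and 0.0025 m and angle between bar2's own z axis and vertical below 0.12 rad) or (horizontal distance between bar3 and pocket_left below 0.012 m and z of bar3 in the frame of pocket_left between -0.003 and 0.0025 m and angle between bar3's own z axis and vertical below 0.12 rad)) and ((horizontal distance between bar1 and pocket_right below 0.012 m and z of bar1 in the frame of pocket_right between -0.003 and 0.0025 m and angle between bar1's own z axis and vertical below 0.12 rad) or (horizontal distance between bar2 and pocket_right below 0.012 m and z of bar2 in the frame of pocket_right between -0.003 and 0.0025 m and angle between bar2's own z axis and vertical below 0.12 rad) or (horizontal distance between bar3 and pocket_right below 0.012 m and z of bar3 in the frame of pocket_right between -0.003 and 0.0025 m and angle between bar3's own z axis and vertical below 0.12 rad)) and ((distance of bar1 from where it was at the start of the episode below 0.03 m and angle between bar1's own z axis and vertical below 0.12 rad) or (distance of bar2 from where it was at the start of the episode below 0.03 m and angle between bar2's own z axis and vertical below 0.12 rad) or (distance of bar3 from where it was at the start of the episode below 0.03 m and angle between bar3's own z axis and vertical below 0.12 rad)) and contact force between the fingers and bar0 below 0.05 N and contact force between the fingers and bar1 below 0.05 N and contact force between the fingers and bar2 below 0.05 N and contact force between the fingers and bar3 below 0.05 N), for 0.2 s.
2. the tongs are up off the rest (their origin over 50 mm above the bench), gripped and squeezed to the line (tips 36 mm apart within 2.5 mm), before they go down over the bar (distance between tip_left and tip_right between 0.0335 and 0.0385 m and contact force between the fingers and tongs above 2 N and angle between tongs's own z axis and vertical below 0.25 rad and distance between the grasp point and tongs below 0.035 m and height (world z) of bow above 0.01 m and contact force between tongs and rest below 0.3 N and contact force between tongs and tray below 0.3 N and contact force between tongs and bar0 below 0.3 N and contact force between tongs and bar1 below 0.3 N and contact force between tongs and bar2 below 0.3 N and contact force between tongs and bar3 below 0.3 N and height (world z) of tongs above 0.05 m), for 0.3 s.
At the end, for the whole second after the job is handed in: One bar flat in each pocket (12 mm); the third loose bar within 30 mm of its place. Tongs held only by the fingers, at the grips, level within 0.25 rad, touching nothing else; tips 36 mm apart within 2.5 mm, one each side of the middle bar, 8 mm in from its ends, 6 mm below its top, for 1 s (all of step 1 and distance between tip_left and tip_right between 0.0335 and 0.0385 m and contact force between the fingers and tongs above 2 N and angle between tongs's own z axis and vertical below 0.25 rad and distance between the grasp point and tongs below 0.035 m and height (world z) of bow above 0.01 m and contact force between tongs and rest below 0.3 N and contact force between tongs and tray below 0.3 N and contact force between tongs and bar0 below 0.3 N and contact force between tongs and bar1 below 0.3 N and contact force between tongs and bar2 below 0.3 N and contact force between tongs and bar3 below 0.3 N and ((y of tip_left in the frame of bar0 above 0.013 m and y of tip_right in the frame of bar0 below -0.013 m) or (y of tip_right in the frame of bar0 above 0.013 m and y of tip_left in the frame of bar0 below -0.013 m)) and x of tip_left in the frame of bar0 between -0.024 and 0.024 m and z of each of tip_left, tip_right in the frame of bar0 below 0.024 m and x of tip_right in the frame of bar0 between -0.024 and 0.024 m); the arm keeps its last pose, push and grip.
It fails at once if the tips are brought down about the middle bar (within 50 mm of its centre, below its top) with the gap off the line by more than 6 mm ((distance between tip_left and tip_right below 0.03 m or distance between tip_left and tip_right above 0.042 m) and ((horizontal distance between tip_left and bar0 below 0.05 m and z of tip_left in the frame of bar0 below 0.03 m) or (horizontal distance between tip_right and bar0 below 0.05 m and z of tip_right in the frame of bar0 below 0.03 m))).
It fails at once if an offcut is moved by more than 30 mm (distance of any of offcut1, offcut2 from where it was at the start of the episode above 0.03 m).
It fails at once if the steel rule is moved by more than 30 mm (distance of rule from where it was at the start of the episode above 0.03 m).
It also fails if it takes over 64 s, if anything falls off the work surface, if the arm or the gripper's body presses on something with over 40 N, if the wrist force passes 120 N, or if a joint passes its speed limit or range.

### The arm

A 6-joint arm with a two-finger parallel gripper is mounted at the origin on the work surface. World frame = base frame: x ahead of the robot, y to its left, z up, the work surface at z = 0. Lengths are in m, angles in rad, forces in N, time in s.
With the tool pointing down it reaches from about 0.375 to 0.75 m from the base axis. Payload 9 kg.
Tool frame: the origin (TCP) lies midway between the tips of the shut fingers; the grasp point (between the pads) lies 19 mm behind it; z points along the fingers, y is the line along which they close (so a half turn about z gives the same grasp; the last joint's range is limited). The gripper opens to 85 mm and grips with 20 to 120 N. Pads are 22 mm wide; open, the fingers measure 114 mm over their backs; the gripper's body (76 mm by 85 mm) begins 54 mm behind the grasp point. The pads swing forward as they close: fully open they stand 13 mm farther back than shut.
Start: joints at [-1.509, 0.104, 0.097, 1.564, 0, 1.353], TCP at [0.166, -0.577, 0.197] pointing down, gripper open.
Joint ranges: [-2.99, 2.99], [-0.84, 1.86], [-1.1, 1.16], [-1.84, 2.11], [-1.51, 1.56], [-3.14, 3.14]. Speed limits (rad/s): [2.22, 2.22, 2.57, 3.14, 3.14, 3.14].

### API

Orientations are given as [roll, pitch, yaw] about the fixed x, y, z axes, in that order (R = Rz(yaw) Ry(pitch) Rx(roll)).
In Python, from rig import arm, vision gives the robot as it stands.
- The arm moves only by the tool carry_out, never from a script. Its argument "increments" is a list of rows, each an object with "offset": the shift along the tool's x, y, z in units of 50 mm (1.0 is 50 mm), a list of three; "twist": the turn, a rotation vector about the tool's x, y, z in units of 10 degrees (1.0 is 10 degrees), a list of three; "gripper": the finger opening in mm, from 0 to 85.4. A call has 1 to 12 rows; each row shifts and turns the commanded pose from where the row before left it, along the tool's axes as they then stand; what a row does not reach is not made up. A row lasts 1/8 s, in which the tool goes at most 62.5 mm and 10.7 degrees, less where a joint would pass 70% of its speed; a pose out of reach is approached as far as the arm can. A call is refused whole if a number of a shift passes 1 or a number of a turn 1, either way. A call with a gripper value outside its range is refused whole. The fingers move at their own pace and stop on an object; "newtons" is the grip in N (left out, the last holds). Time passes only in rows, so rows that do not move let the fingers close. It gives the time, the measured TCP pose, the force, the opening and the grip force at its end, in the units of the state.
- arm.sense(): the state, without advancing time (a new reading comes with each control period).
- vision.get_image(name): name is "side" or "top" or "wrist"; returns the picture (480x640x3 uint8, blue, green, red); there is no depth.
- vision.camera_params(name): a dict with "fov_y" (degrees; the focal length in pixels is half the picture's height over the tangent of half this angle, whatever the lens; pixels are square), "cx", "cy" (the principal point, pixels), "T" (4x4, takes a point from camera to world coordinates). Camera axes: x right, y up, looking along -z (the intrinsics and any distortion apply to the point x, -y, -z); pixel columns grow to the right and rows downward; lengths in m; the calibration is good to about 2 mm. A picture is of the moment at which its call begins: read the wrist's pose just before it. camera_params takes no time and is no camera call; for the wrist camera it gives the pose at the moment of the call.
- arm.job_done(): hands the job in; it is judged then, once.
The state is a dict: "clock": time; "joint_pos": joint angles; "qvel": joint speeds; "joint_efforts": joint torques, N m; "eef_pos": TCP position; "eef_rot": TCP orientation; "wrist_force": force on the tool from outside, world axes, zero at the start; "moment": the same for the moment, N m; "finger_gap": finger opening in m; "grip_force": force on a finger pad.
Only numpy, scipy, OpenCV 4.12 (cv2) and the standard library are available. Lean on these libraries where they do the work, as an engineer would, in place of code of your own. Each camera call takes 0.05 s, during which the arm holds its last target. There are 200 camera calls.

## Working session

There is one attempt and no reset: what is moved stays moved. The work goes in short steps, Python scripts to look and compute and a tool call to move; the robot and the scene stay as the last step left them, time stands still between calls to the robot, and variables do not carry over. Pictures are saved under pics/ and viewed, at most 10 in all, crops included, and the job is handed in when it is done.

Besides the shell and the picture viewer there is one more tool, called after "Request:" by a JSON object that holds its "method" and its "body". carry_out: Moves the arm, as the interface text tells. Its arguments: {"type":"object","properties":{"increments":{"type":"array","items":{"type":"object","properties":{"offset":{"type":"array","items":{"type":"number"}},"twist":{"type":"array","items":{"type":"number"}},"gripper":{"type":"number"}}}},"newtons":{"type":"number"}},"required":["increments"]}

```bash
ls; mkdir -p pics
python3 - <<'E'
from rig import arm, vision
import cv2,numpy as np
for n in("top","side"):
    p=vision.camera_params(n);print(n,{k:(np.round(v,4).tolist()) if not isinstance(v,str) else v for k,v in p.items()})
    cv2.imwrite(f"pics/{n}0.png",vision.get_image(n))
print(vision.camera_params("wrist"));print(arm.sense())
E
```

```text
pics
top {'fov_y': 51.3266, 'cx': 315.4652, 'cy': 240.6606, 'T': [[-0.0253, 0.9984, -0.0515, 0.5218], [-0.9997, -0.0252, 0.0024, 0.0127], [0.0011, 0.0516, 0.9987, 1.1376], [0.0, 0.0, 0.0, 1.0]]}
side {'fov_y': 51.8123, 'cx': 321.292, 'cy': 234.2162, 'T': [[-0.9162, 0.2736, -0.2929, 0.3396], [-0.4007, -0.6046, 0.6884, 0.5802], [0.0113, 0.7481, 0.6635, 0.6067], [0.0, 0.0, 0.0, 1.0]]}
{'fov_y': 64.52671709034782, 'cx': 313.77679299665476, 'cy': 240.28583063382786, 'T': array([[ 2.76595785e-01,  9.26675014e-01,  2.54495952e-01,
         2.30369357e-01],
       [-9.60986197e-01,  2.66871057e-01,  7.27005321e-02,
        -5.58657930e-01],
       [-5.47837217e-04, -2.64675758e-01,  9.64337308e-01,
         3.72258687e-01],
       [ 0.00000000e+00,  0.00000000e+00,  0.00000000e+00,
         1.00000000e+00]])}
{'clock': 0.1, 'joint_pos': array([-1.50870078e+00,  1.04620653e-01,  9.65575897e-02,  1.56389949e+00,
        1.85839297e-05,  1.35309183e+00]), 'qvel': array([-1.39233706e-03,  5.45157166e-04,  3.14860397e-03, -6.04459875e-04,
        2.74753667e-04,  8.21231349e-05]), 'joint_efforts': array([ 6.71623216e-03, -5.58205390e+01,  5.04721928e+01,  1.28754650e-02,
       -2.07696412e-04,  6.56473105e-06]), 'eef_pos': array([ 0.16568985, -0.57632536,  0.196717  ]), 'eef_rot': array([-3.14045797e+00, -2.70036345e-04,  2.79799882e-01]), 'wrist_force': array([0.44328201, 0.33897267, 0.23972137]), 'moment': array([-0.01685827, -0.00513114,  0.05877269]), 'grip_force': 0.0, 'finger_gap': 0.0853197939091488}
```

View pics/top0.png

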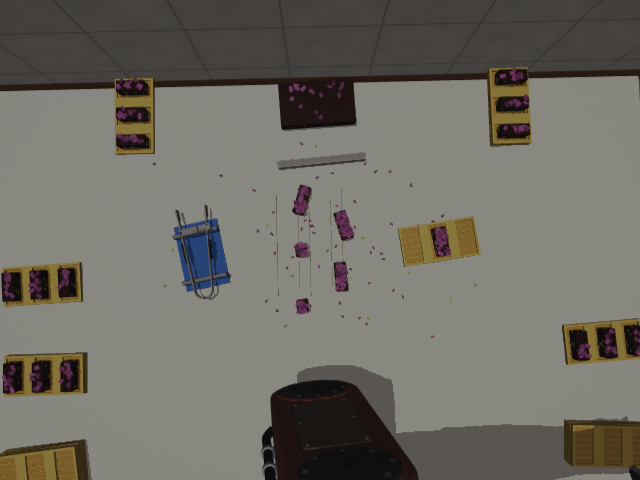

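View pics/side0.png

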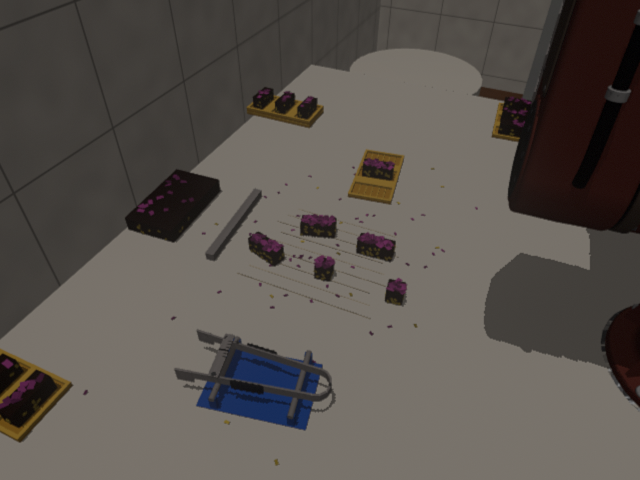

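The top view shows the tongs on the blue rest around (202,255) with tips up (+x). The loose bars are at about (302,200), (343,225) and (341,276), the offcuts at (302,250) and (302,306), the tray at (440,241) and the rule at (321,160). The side view agrees with this layout. I'll enlarge the top view to read corners.

```bash
cat > h.py <<'E'
from rig import arm, vision
import cv2,numpy as np
from scipy.spatial.transform import Rotation as R
def ray(p,uv,z):
    f=240/np.tan(np.radians(p["fov_y"])/2);T=np.array(p["T"])
    uv=np.atleast_2d(uv).astype(float)
    d=np.c_[(uv[:,0]-p["cx"])/f,-(uv[:,1]-p["cy"])/f,-np.ones(len(uv))]@T[:3,:3].T
    return T[:3,3]+d*((z-T[2,3])/d[:,2])[:,None]
def proj(p,X):
    f=240/np.tan(np.radians(p["fov_y"])/2);T=np.array(p["T"])
    c=(np.atleast_2d(X)-T[:3,3])@T[:3,:3]
    return np.c_[p["cx"]+f*c[:,0]/-c[:,2],p["cy"]-f*c[:,1]/-c[:,2]]
E
python3 - <<'E'
import cv2
im=cv2.imread("pics/top0.png")[145:325,165:490]
im=cv2.convertScaleAbs(im,alpha=1.5,beta=20)
cv2.imwrite("pics/top0c.png",cv2.resize(im,None,fx=2.46,fy=2.46,interpolation=cv2.INTER_CUBIC))
E
```

```text
(no output)
```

View pics/top0c.png

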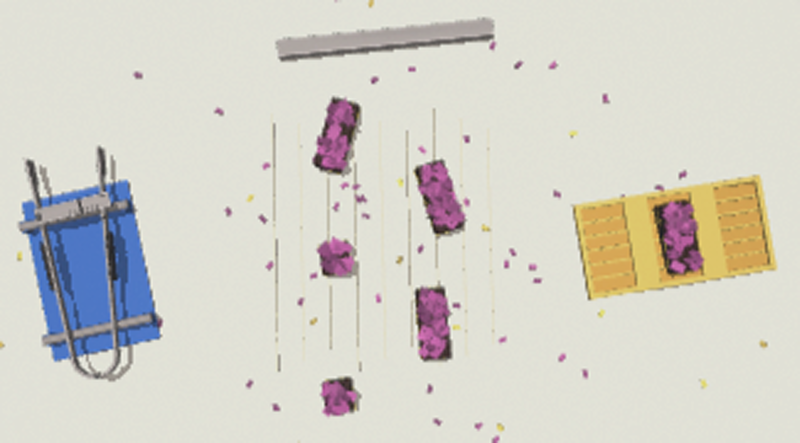

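Run:
```python
from h import *
p=vision.camera_params("top")
def w(l,z): return ray(p,np.array(l)/2.46+[165,145],z)
t=w([(573,206),(760,176),(776,269),(588,299)],.009)
c=t.mean(0);print("tray",t.round(4).tolist(),c.round(4))
print("sizes",np.linalg.norm(t[0]-t[1]),np.linalg.norm(t[1]-t[2]), "yawx", np.arctan2(*(t[1]-t[2]+t[0]-t[3])[[1,0]]))
for n,l in dict(A=[(345,99),(330,172)],B=[(430,163),(451,232)],C=[(431,289),(437,359)],b0=[(675,202),(682,273)],).items():
    x=w(l,.032);m=x.mean(0);d=x[0]-x[1];print(n,m.round(4),np.linalg.norm(d).round(4),np.arctan2(d[1],d[0]).round(3))
print("rodends",w([(20,228),(133,207),(43,341),(160,320)],.03).round(4).tolist())
print("tips",w([(30,163),(101,150)],.04).round(4).tolist(),"bow",w([(97,378)],.037).round(4),"grips",w([(48,270),(112,255)],.037).round(4).tolist())
s=arm.sense()
# wrist camera in tool frame
Tw=np.eye(4);Tw[:3,:3]=R.from_euler("xyz",s["eef_rot"]).as_matrix();Tw[:3,3]=s["eef_pos"]
print((np.linalg.inv(Tw)@vision.camera_params("wrist")["T"]).round(4).tolist())
```

```text
tray [[0.6023, -0.1775, 0.009], [0.6257, -0.3508, 0.009], [0.5396, -0.362, 0.009], [0.5165, -0.1883, 0.009]] [ 0.571  -0.2696  0.009 ]
sizes 0.17495295504028902 0.08679200315016804 yawx 0.1272698080078411
A [0.67   0.0373 0.032 ] 0.0678 -0.226
B [ 0.6114 -0.0543  0.032 ] 0.0652 0.267
C [ 0.4977 -0.0452  0.032 ] 0.0629 0.058
b0 [ 0.5699 -0.2677  0.032 ] 0.0643 0.06
rodends [[0.5935, 0.3258, 0.03], [0.6099, 0.2236, 0.03], [0.4913, 0.3062, 0.03], [0.5074, 0.2009, 0.03]]
tips [[0.651, 0.3134, 0.04], [0.6611, 0.2496, 0.04]] bow [[0.4574 0.2567 0.037 ]] grips [[0.5547, 0.2992, 0.037], [0.5667, 0.2417, 0.037]]
[[0.0004, 0.9643, 0.2649, 0.0671], [1.0, -0.0003, -0.0007, 0.0007], [-0.0006, 0.2649, -0.9643, -0.1755], [0.0, 0.0, 0.0, 1.0]]
```

The tray measures 175 x 87 mm and the bars 63-68 mm long, and both agree with the given sizes. The plan is to leave bar A (by the rule) as the spare and use C and B. I'll turn the tool by about π so the wrist joint stays in range.

Request:
{"method": "carry_out", "body": {"increments": [{"twist": [0, 0, -1], "offset": [0, 0, 0], "gripper": 60}, {"twist": [0, 0, -1], "offset": [0, 0, 0], "gripper": 60}, {"twist": [0, 0, -1], "offset": [0, 0, 0], "gripper": 60}, {"twist": [0, 0, -1], "offset": [0, 0, 0], "gripper": 60}, {"twist": [0, 0, -1], "offset": [0, 0, 0], "gripper": 60}, {"twist": [0, 0, -1], "offset": [0, 0, 0], "gripper": 60}, {"twist": [0, 0, -1], "offset": [0, 0, 0], "gripper": 60}, {"twist": [0, 0, -1], "offset": [0, 0, 0], "gripper": 60}, {"twist": [0, 0, -1], "offset": [0, 0, 0], "gripper": 60}, {"twist": [0, 0, -1], "offset": [0, 0, 0], "gripper": 60}, {"twist": [0, 0, -1], "offset": [0, 0, 0], "gripper": 60}, {"twist": [0, 0, -1], "offset": [0, 0, 0], "gripper": 60}]}}

```text
clock: 1.6
eef_pos: [0.1657, -0.5765, 0.197]
eef_rot: [3.141, -0.001, 2.38]
wrist_force: [0.1, -0.6, -0.1]
finger_gap: 0.0601
grip_force: 0.0
```

Request:
{"method": "carry_out", "body": {"increments": [{"twist": [0, 0, -1], "offset": [0, 0, 0], "gripper": 60}, {"twist": [0, 0, -1], "offset": [0, 0, 0], "gripper": 60}, {"twist": [0, 0, -1], "offset": [0, 0, 0], "gripper": 60}, {"twist": [0, 0, -1], "offset": [0, 0, 0], "gripper": 60}, {"twist": [0, 0, -0.73], "offset": [0, 0, 0], "gripper": 60}]}}

```text
clock: 2.22
eef_pos: [0.1657, -0.5764, 0.1969]
eef_rot: [3.141, -0.0, -3.079]
wrist_force: [-0.1, 0.6, 0.2]
finger_gap: 0.0599
grip_force: 0.0
```

```bash
cat >> h.py <<'E'
def go(pos,yaw,pos0=None,yaw0=None):
    "rows to target, tool down: turn at the end"
    s=arm.sense()
    Rm=R.from_euler("xyz",s["eef_rot"]); d=np.array(pos)-s["eef_pos"]
    o=Rm.inv().apply(d)/.05
    q=(Rm.inv()*R.from_euler("xyz",[np.pi,0,yaw])).as_rotvec(degrees=True)/10
    print("pose",s["eef_pos"].round(4),s["eef_rot"].round(3),"clk",s["clock"],"| offset",o.round(3),"twist",q.round(3))
E
python3 -c "
from h import *
go([.4977,-.0452,.15],np.pi+.058)"
```

```text
pose [ 0.1657 -0.5764  0.1969] [ 3.141 -0.    -3.079] clk 2.225 | offset [-7.296 10.185  0.947] twist [ 0.005 -0.     0.029]
```

Request:
{"method": "carry_out", "body": {"increments": [{"offset": [-0.608, 0.849, 0.079], "twist": [0, 0, 0], "gripper": 60}, {"offset": [-0.608, 0.849, 0.079], "twist": [0, 0, 0], "gripper": 60}, {"offset": [-0.608, 0.849, 0.079], "twist": [0, 0, 0], "gripper": 60}, {"offset": [-0.608, 0.849, 0.079], "twist": [0, 0, 0], "gripper": 60}, {"offset": [-0.608, 0.849, 0.079], "twist": [0, 0, 0], "gripper": 60}, {"offset": [-0.608, 0.849, 0.079], "twist": [0, 0, 0], "gripper": 60}, {"offset": [-0.608, 0.849, 0.079], "twist": [0, 0, 0], "gripper": 60}, {"offset": [-0.608, 0.849, 0.079], "twist": [0, 0, 0], "gripper": 60}, {"offset": [-0.608, 0.849, 0.079], "twist": [0, 0, 0], "gripper": 60}, {"offset": [-0.608, 0.849, 0.079], "twist": [0, 0, 0], "gripper": 60}, {"offset": [-0.608, 0.849, 0.079], "twist": [0, 0, 0], "gripper": 60}, {"offset": [-0.608, 0.849, 0.079], "twist": [0, 0, 0], "gripper": 60}]}}

```text
clock: 3.72
eef_pos: [0.5009, -0.0453, 0.1496]
eef_rot: [-3.141, -0.0, -3.083]
wrist_force: [0.5, -1.1, 0.1]
finger_gap: 0.0598
grip_force: 0.0
```

```bash
python3 -c "
from h import *
import pickle
go([.4977,-.0452,.15],np.pi+.058)
p=vision.camera_params('wrist');im=vision.get_image('wrist');pickle.dump(p,open('w1.pkl','wb'))
cv2.imwrite('pics/w1.png',cv2.convertScaleAbs(im,alpha=1.4,beta=15))
for n,c in dict(C=(.4977,-.0452),B=(.6114,-.0543)).items(): print(n,proj(p,[[*c,.034]]).round(0))
"
```

```text
pose [ 0.5009 -0.0453  0.1496] [-3.141 -0.    -3.083] clk 3.725 | offset [ 0.064  0.005 -0.007] twist [-0.001 -0.     0.001]
C [[315. 220.]]
B [[297. 348.]]
```

View pics/w1.png

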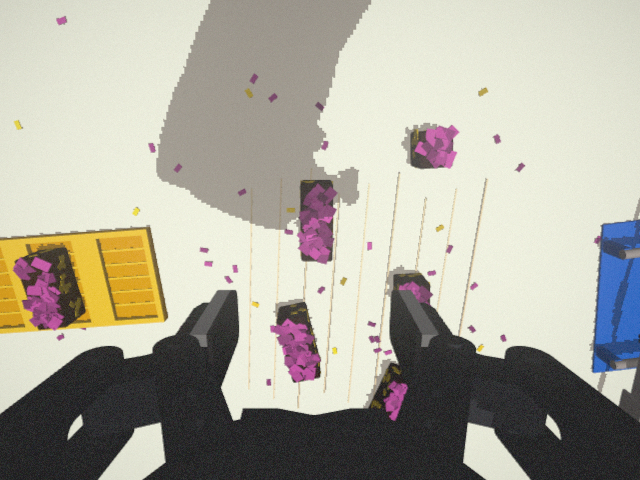

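The wrist view has bar C's top centred at (317,221) and predicted at (315,220). Bar B is near (300,345) against (297,348). The estimates are good to about 2 mm, so I'll pick up C.

Request:
{"method": "carry_out", "body": {"newtons": 35, "increments": [{"offset": [0.06, 0, 0.68], "twist": [0, 0, 0], "gripper": 60}, {"offset": [0, 0, 0.69], "twist": [0, 0, 0], "gripper": 60}, {"offset": [0, 0, 0.69], "twist": [0, 0, 0], "gripper": 60}, {"offset": [0, 0, 0.69], "twist": [0, 0, 0], "gripper": 60}, {"offset": [0, 0, 0], "twist": [0, 0, 0], "gripper": 20}, {"offset": [0, 0, 0], "twist": [0, 0, 0], "gripper": 20}, {"offset": [0, 0, 0], "twist": [0, 0, 0], "gripper": 20}, {"offset": [0, 0, 0], "twist": [0, 0, 0], "gripper": 20}, {"offset": [0, 0, 0], "twist": [0, 0, 0], "gripper": 20}]}}

```text
clock: 4.9
eef_pos: [0.4976, -0.0473, 0.013]
eef_rot: [-3.141, 0.001, -3.083]
wrist_force: [1.1, -0.3, -0.4]
finger_gap: 0.02
grip_force: 0.0
```

```bash
python3 -c "
from h import *
go([.4977,-.0452,.10],np.pi+.127)
c=np.array([.571,-.2696]);y=np.array([-np.sin(.127),np.cos(.127)])
print(c+.062*y,c-.062*y)
"
```

```text
pose [ 0.4976 -0.0473  0.013 ] [-3.141e+00  1.000e-03 -3.083e+00] clk 4.9 | offset [-0.005  0.041 -1.74 ] twist [-0.002  0.004 -0.394]
[ 0.56314715 -0.20809933] [ 0.57885285 -0.33110067]
```

The gap closed to 20 mm with no grip force, so I'll look.

```bash
python3 -c "
from h import *
im=vision.get_image('wrist');s=vision.get_image('side')[160:330,210:450]
cv2.imwrite('pics/w2.png',np.hstack([cv2.convertScaleAbs(im,alpha=1.4,beta=15)[:,140:500],cv2.convertScaleAbs(cv2.resize(s,(430,480)),alpha=1.4,beta=15)]))
"
```

```text
(no output)
```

View pics/w2.png

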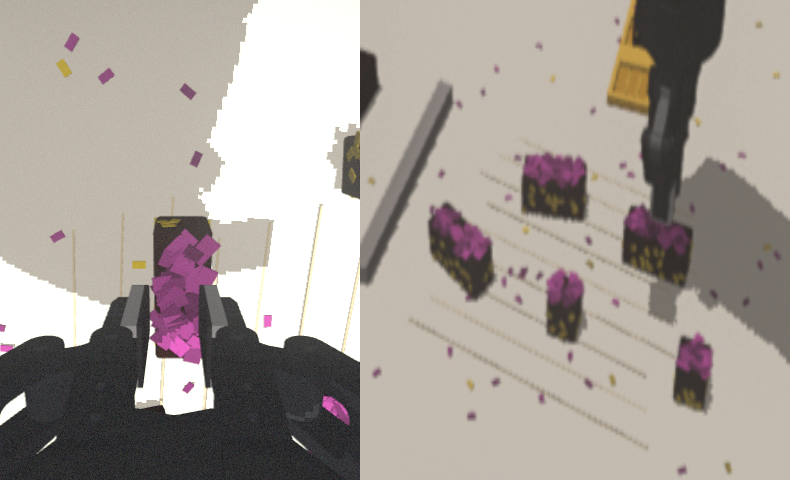

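```bash
python3 -c "
from h import *
p=vision.camera_params('side')
for z in (.013,.02,.03,.04,.05): print(z,proj(p,[[.4976,-.0473+y,z] for y in(.010,.02)]).round(1).tolist())
print('bar top corners',proj(p,[[.4977+a,-.0452+.013,z] for a in(.032,-.032) for z in (0,.03)]).round(1).tolist())
print((np.array([[662,218],[625,250],[690,287],[625,212]])-[360,0])/[430/240,480/170]+[210,160])
print(arm.sense())
"
```

```text
0.013 [[376.1, 250.0], [374.2, 253.6]]
0.02 [[376.4, 247.0], [374.5, 250.7]]
0.03 [[376.9, 242.8], [375.0, 246.4]]
0.04 [[377.4, 238.5], [375.5, 242.1]]
0.05 [[377.9, 234.2], [376.0, 237.7]]
bar top corners [[357.4, 252.0], [358.4, 239.5], [391.8, 262.4], [393.7, 249.9]]
[[378.55813953 237.20833333]
 [357.90697674 248.54166667]
 [394.18604651 261.64583333]
 [357.90697674 235.08333333]]
{'clock': 5.0, 'joint_pos': array([-3.56892047e-01, -1.53957440e-01, -4.94134168e-01,  1.23025176e+00,
       -8.04271396e-05, -4.15038651e-01]), 'qvel': array([ 0.00035949,  0.00415987, -0.00182521,  0.00061153,  0.00256114,
       -0.00073161]), 'joint_efforts': array([-3.10975309e-03, -4.11726522e+01,  4.89880550e+01, -3.91012116e-03,
       -8.33425456e-04, -9.02513921e-05]), 'eef_pos': array([ 0.49744179, -0.04718878,  0.01273482]), 'eef_rot': array([-3.14137073e+00,  3.04175898e-04, -3.08344603e+00]), 'wrist_force': array([-0.63459513,  0.11989291,  0.54971021]), 'moment': array([-0.0076358 , -0.00169201, -0.01890831]), 'grip_force': 0.0, 'finger_gap': 0.02006441103511658}
```

Both cameras put the fingertips about 30 mm above the reported TCP (wrist image tip row 287, side image tip at (378,237)). The fingers shut just above the bar. I'll reopen, go lower step by step and watch the force.

Request:
{"method": "carry_out", "body": {"newtons": 35, "increments": [{"offset": [0, 0.05, 0], "twist": [0, 0, 0], "gripper": 50}, {"offset": [0, 0, 0], "twist": [0, 0, 0], "gripper": 50}, {"offset": [0, 0, 0], "twist": [0, 0, 0], "gripper": 50}, {"offset": [0, 0, 0.25], "twist": [0, 0, 0], "gripper": 50}, {"offset": [0, 0, 0.25], "twist": [0, 0, 0], "gripper": 50}]}}

```text
clock: 5.62
eef_pos: [0.4969, -0.0446, -0.0136]
eef_rot: [3.142, -0.0, -3.083]
wrist_force: [-0.3, -0.2, 0.2]
finger_gap: 0.0499
grip_force: 0.0
```

Request:
{"method": "carry_out", "body": {"newtons": 35, "increments": [{"offset": [0, 0, 0.06], "twist": [0, 0, 0], "gripper": 50}, {"offset": [0, 0, 0], "twist": [0, 0, 0], "gripper": 20}, {"offset": [0, 0, 0], "twist": [0, 0, 0], "gripper": 20}, {"offset": [0, 0, 0], "twist": [0, 0, 0], "gripper": 20}, {"offset": [0, 0, 0], "twist": [0, 0, 0], "gripper": 20}]}}

```text
clock: 6.25
eef_pos: [0.4972, -0.0447, -0.0154]
eef_rot: [-3.141, 0.0, -3.083]
wrist_force: [-0.2, 0.3, 0.1]
finger_gap: 0.025
grip_force: 35.2
```

```bash
python3 -c "
from h import *
go([.4977,-.0452,.07],np.pi+.127)
im=vision.get_image('wrist');s=vision.get_image('side')[160:330,210:450]
cv2.imwrite('pics/w3.png',np.hstack([cv2.convertScaleAbs(im,alpha=1.4,beta=15)[:,140:500],cv2.convertScaleAbs(cv2.resize(s,(430,480)),alpha=1.4,beta=15)]))
"
```

```text
pose [ 0.4972 -0.0447 -0.0154] [-3.141  0.    -3.083] clk 6.25 | offset [-0.009 -0.011 -1.708] twist [-0.001  0.001 -0.395]
```

Request:
{"method": "carry_out", "body": {"increments": [{"offset": [0, 0, -0.5], "twist": [0, 0, 0], "gripper": 20}, {"offset": [0, 0, -0.7], "twist": [0, 0, -0.395], "gripper": 20}]}}

```text
clock: 6.6
eef_pos: [0.4962, -0.0443, 0.0443]
eef_rot: [3.141, -0.002, -3.013]
wrist_force: [0.5, -0.3, 0.4]
finger_gap: 0.0249
grip_force: 35.2
```

```bash
python3 -c "
from h import *
go([.5631,-.2081,.045],np.pi+.127)
"
```

```text
pose [ 0.4962 -0.0443  0.0443] [ 3.141e+00 -2.000e-03 -3.013e+00] clk 6.6 | offset [-0.908 -3.42  -0.019] twist [ 0.005 -0.011  0.008]
```

Request:
{"method": "carry_out", "body": {"increments": [{"offset": [-0.227, -0.855, 0], "twist": [0, 0, 0], "gripper": 20}, {"offset": [-0.227, -0.855, 0], "twist": [0, 0, 0], "gripper": 20}, {"offset": [-0.227, -0.855, 0], "twist": [0, 0, 0], "gripper": 20}, {"offset": [-0.227, -0.855, 0], "twist": [0, 0, 0], "gripper": 20}, {"offset": [0, 0, 0], "twist": [0, 0, 0], "gripper": 20}]}}

```text
clock: 7.22
eef_pos: [0.5643, -0.2112, 0.044]
eef_rot: [-3.141, -0.0, -3.017]
wrist_force: [-0.7, 0.8, -0.4]
finger_gap: 0.0245
grip_force: 35.3
```

```bash
python3 -c "
from h import *
import pickle
go([.5631,-.2081,-.0105],np.pi+.127)
p=pickle.load(open('w1.pkl','rb'))
print(ray(p,[(165,320),(150,228)],.009).round(4).tolist())
"
```

```text
pose [ 0.5643 -0.2112  0.044 ] [-3.141 -0.    -3.017] clk 7.225 | offset [0.016 0.066 1.091] twist [-0.003 -0.    -0.016]
[[0.6046, -0.1764, 0.009], [0.5184, -0.1854, 0.009]]
```

Request:
{"method": "carry_out", "body": {"increments": [{"offset": [0, 0.08, 0.3], "twist": [0, 0, 0], "gripper": 20}, {"offset": [0, 0, 0.5], "twist": [0, 0, 0], "gripper": 20}, {"offset": [0, 0, 0.28], "twist": [0, 0, 0], "gripper": 20}, {"offset": [0, 0, 0], "twist": [0, 0, 0], "gripper": 20}]}}

```text
clock: 7.72
eef_pos: [0.5626, -0.2031, -0.0107]
eef_rot: [3.14, -0.001, -3.013]
wrist_force: [0.2, -0.3, -0.4]
finger_gap: 0.0248
grip_force: 36.6
```

Request:
{"method": "carry_out", "body": {"increments": [{"offset": [0, 0, 0], "twist": [0, 0, 0], "gripper": 44}, {"offset": [0, 0, 0], "twist": [0, 0, 0], "gripper": 44}, {"offset": [0, 0, 0], "twist": [0, 0, 0], "gripper": 44}, {"offset": [0, 0, -0.5], "twist": [0, 0, 0], "gripper": 44}, {"offset": [0, 0, -0.9], "twist": [0, 0, 0], "gripper": 55}, {"offset": [0, 0, -0.2], "twist": [0, 0, 0], "gripper": 55}]}}

```text
clock: 8.48
eef_pos: [0.5652, -0.2057, 0.0742]
eef_rot: [-3.138, 0.004, -3.015]
wrist_force: [1.0, -0.0, 0.5]
finger_gap: 0.0547
grip_force: 0.0
```

```bash
python3 -c "
from h import *
go([.6114,-.0535,.07],np.pi+.267)
cv2.imwrite('pics/top2.png',vision.get_image('top'))
"
```

```text
pose [ 0.5652 -0.2057  0.0742] [-3.138  0.004 -3.015] clk 8.475 | offset [-1.302  2.903  0.079] twist [-0.021  0.022 -0.802]
```

Request:
{"method": "carry_out", "body": {"increments": [{"offset": [-0.326, 0.726, 0.02], "twist": [0, 0, 0], "gripper": 55}, {"offset": [-0.326, 0.726, 0.02], "twist": [0, 0, 0], "gripper": 55}, {"offset": [-0.326, 0.726, 0.02], "twist": [0, 0, 0], "gripper": 55}, {"offset": [-0.326, 0.726, 0.02], "twist": [0, 0, -0.4], "gripper": 55}, {"offset": [0, 0, 0], "twist": [0, 0, -0.4], "gripper": 55}, {"offset": [0, 0, 0], "twist": [0, 0, 0], "gripper": 55}]}}

```text
clock: 9.28
eef_pos: [0.6091, -0.0517, 0.0652]
eef_rot: [3.141, -0.001, -2.875]
wrist_force: [-0.3, 0.2, -0.8]
finger_gap: 0.0548
grip_force: 0.0
```

```bash
python3 -c "
from h import *
go([.6105,-.0535,-.0155],np.pi+.267)
p=vision.camera_params('wrist');w=vision.get_image('wrist')
print('B top corners',proj(p,[[.6105,-.0535,.032]]).round(0).tolist())
t=cv2.resize(vision.get_image('top')[200:290,380:500],(480,360))
w=cv2.resize(w[200:480,180:460],(310,310))
o=np.zeros((360,790,3),np.uint8);o[:,:480]=t;o[:310,480:]=w
cv2.imwrite('pics/c4.png',cv2.convertScaleAbs(o,alpha=1.4,beta=15))
"
```

```text
pose [ 0.6091 -0.0517  0.0652] [ 3.141e+00 -1.000e-03 -2.875e+00] clk 9.275 | offset [-0.021 -0.043  1.615] twist [ 0.004 -0.008 -0.   ]
B top corners [[311.0, 258.0]]
```

View pics/c4.png

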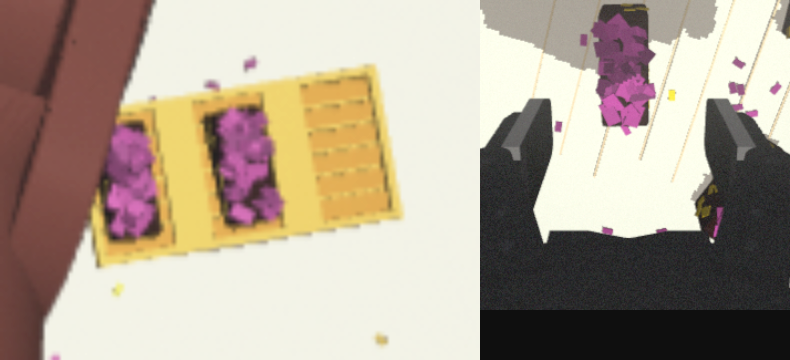

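Bar C lies inside its pocket. Bar B shows at (312,259), predicted (311,258), and is centred between the fingers, so I'll pick it up.

Request:
{"method": "carry_out", "body": {"newtons": 35, "increments": [{"offset": [-0.02, -0.02, 0.6], "twist": [0, 0, 0], "gripper": 50}, {"offset": [0, 0, 0.6], "twist": [0, 0, 0], "gripper": 50}, {"offset": [0, 0, 0.4], "twist": [0, 0, 0], "gripper": 50}, {"offset": [0, 0, 0], "twist": [0, 0, 0], "gripper": 50}, {"offset": [0, 0, 0], "twist": [0, 0, 0], "gripper": 20}, {"offset": [0, 0, 0], "twist": [0, 0, 0], "gripper": 20}, {"offset": [0, 0, 0], "twist": [0, 0, 0], "gripper": 20}, {"offset": [0, 0, 0], "twist": [0, 0, 0], "gripper": 20}, {"offset": [0, 0, 0], "twist": [0, 0, 0], "gripper": 20}]}}

```text
clock: 10.5
eef_pos: [0.6121, -0.0534, -0.0118]
eef_rot: [-3.14, 0.002, -2.875]
wrist_force: [-0.7, -0.2, 6.9]
finger_gap: 0.0252
grip_force: 35.1
```

Request:
{"method": "carry_out", "body": {"increments": [{"offset": [0, 0, -0.6], "twist": [0, 0, 0], "gripper": 20}, {"offset": [0, 0, -0.9], "twist": [0, 0, 0.4], "gripper": 20}, {"offset": [0, 0, 0], "twist": [0, 0, 0.4], "gripper": 20}]}}

```text
clock: 10.88
eef_pos: [0.6137, -0.0537, 0.0663]
eef_rot: [-3.139, 0.006, -3.017]
wrist_force: [-0.2, -0.4, -1.3]
finger_gap: 0.0247
grip_force: 34.5
```

```bash
python3 -c "
from h import *
go([.5800,-.3295,.06],np.pi+.127)
"
```

```text
pose [ 0.6137 -0.0537  0.0663] [-3.139  0.006 -3.017] clk 10.875 | offset [ 1.356 -5.388  0.133] twist [-0.017  0.037 -0.012]
```

Request:
{"method": "carry_out", "body": {"increments": [{"offset": [0.226, -0.898, 0], "twist": [0, 0, 0], "gripper": 20}, {"offset": [0.226, -0.898, 0], "twist": [0, 0, 0], "gripper": 20}, {"offset": [0.226, -0.898, 0], "twist": [0, 0, 0], "gripper": 20}, {"offset": [0.226, -0.898, 0], "twist": [0, 0, 0], "gripper": 20}, {"offset": [0.226, -0.898, 0], "twist": [0, 0, 0], "gripper": 20}, {"offset": [0.226, -0.898, 0], "twist": [0, 0, 0], "gripper": 20}, {"offset": [0, 0, 0], "twist": [0, 0, 0], "gripper": 20}, {"offset": [0, 0, 0], "twist": [0, 0, 0], "gripper": 20}]}}

```text
clock: 11.88
eef_pos: [0.5777, -0.3283, 0.0615]
eef_rot: [3.141, -0.0, -3.015]
wrist_force: [0.9, 0.3, -1.4]
finger_gap: 0.0249
grip_force: 34.6
```

```bash
python3 -c "
from h import *
go([.5800,-.3295,-.009],np.pi+.127)
p=vision.camera_params('wrist');w=vision.get_image('wrist')
c=np.array([.572,-.268]);a=.127;x=np.array([np.cos(a),np.sin(a)]);y=np.array([-x[1],x[0]])
for i,j in((1,-1),(-1,-1)): print(proj(p,[[*(c-.062*y+i*.039*x+j*.02*y),.009]]).round(0))
print(proj(p,[[*(c-.062*y),.035]]).round(0))
cv2.imwrite('pics/w5.png',cv2.convertScaleAbs(w,alpha=1.4,beta=15))
"
```

```text
pose [ 0.5777 -0.3283  0.0615] [ 3.141 -0.    -3.015] clk 11.875 | offset [-0.043 -0.03   1.41 ] twist [ 0.002 -0.    -0.001]
[[282. 307.]]
[[279. 187.]]
[[313. 263.]]
```

View pics/w5.png

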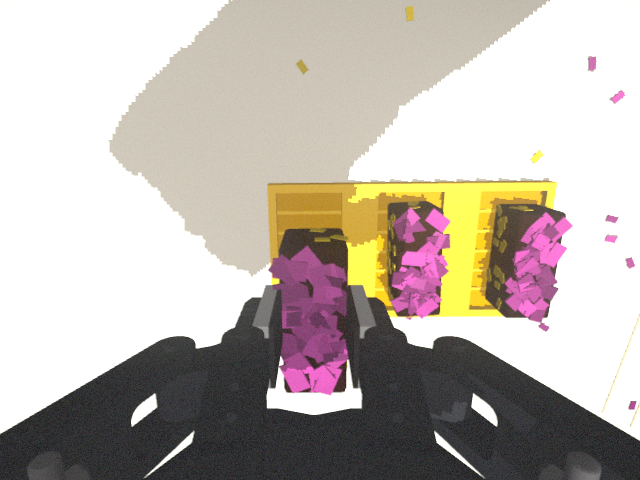

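```bash
python3 -c "
from h import *
p=vision.camera_params('wrist')
print('held',ray(p,[(314,236),(314,392)],.103).round(4).tolist(), ray(p,[(280,330),(347,330)],.103).round(4).tolist())
print('tray corner -x-y, -x+y',ray(p,[(268,184),(555,183),(556,317)],.009).round(4).tolist())
c=np.array([.571,-.2696]);a=.127;x=np.array([np.cos(a),np.sin(a)]);y=np.array([-x[1],x[0]])
print(c-.044*x-.087*y,c-.044*x+.087*y,c+.044*x+.087*y)
print('b0 top',ray(p,[(425,207),(418,315)],.036).round(4).tolist(),'L',ray(p,[(528,207),(535,316)],.036).round(4).tolist())
"
```

```text
held [[0.5467, -0.3325, 0.103], [0.6124, -0.324, 0.103]] [[0.5861, -0.3408, 0.103], [0.5827, -0.3148, 0.103]]
tray corner -x-y, -x+y [[0.5428, -0.3607, 0.009], [0.5203, -0.1907, 0.009], [0.6055, -0.1642, 0.009]]
[ 0.53837368 -0.36147232] [ 0.51633504 -0.18887366] [ 0.60362632 -0.17772768]
b0 top [[0.5406, -0.2733, 0.036], [0.6034, -0.2644, 0.036]] L [[0.5335, -0.2186, 0.036], [0.5953, -0.1969, 0.036]]
```

The wrist view has the held bar over the right pocket, corner predicted (279,187) and seen near (277,193). The bar measures 66 x 26 mm. I'll lower it and release.

Request:
{"method": "carry_out", "body": {"increments": [{"offset": [-0.03, -0.04, 0.5], "twist": [0, 0, 0], "gripper": 20}, {"offset": [0, 0, 0.5], "twist": [0, 0, 0], "gripper": 20}, {"offset": [0, 0, 0.4], "twist": [0, 0, 0], "gripper": 20}, {"offset": [0, 0, 0], "twist": [0, 0, 0], "gripper": 20}]}}

```text
clock: 12.42
eef_pos: [0.5796, -0.3293, -0.0092]
eef_rot: [3.141, -0.0, -3.013]
wrist_force: [-1.1, -0.6, -0.7]
finger_gap: 0.025
grip_force: 39.1
```

Request:
{"method": "carry_out", "body": {"increments": [{"offset": [0, 0, 0], "twist": [0, 0, 0], "gripper": 44}, {"offset": [0, 0, 0], "twist": [0, 0, 0], "gripper": 44}, {"offset": [0, 0, 0], "twist": [0, 0, 0], "gripper": 44}, {"offset": [0, 0, -0.5], "twist": [0, 0, 0], "gripper": 44}, {"offset": [0, 0, -0.9], "twist": [0, 0, 0], "gripper": 75}, {"offset": [0, 0, -0.9], "twist": [0, 0, 0], "gripper": 75}]}}

```text
clock: 13.18
eef_pos: [0.5792, -0.3304, 0.1077]
eef_rot: [3.141, -0.0, -3.015]
wrist_force: [1.4, -0.1, 0.1]
finger_gap: 0.075
grip_force: 0.0
```

```bash
python3 -c "
from h import *
import pickle
go([.5607,.270,.12],np.pi+.124)
"
```

```text
pose [ 0.5792 -0.3304  0.1077] [ 3.141 -0.    -3.015] clk 13.175 | offset [-1.153 11.959 -0.245] twist [ 0.001 -0.001  0.017]
```

Request:
{"method": "carry_out", "body": {"increments": [{"offset": [-0.096, 0.997, -0.02], "twist": [0, 0, 0], "gripper": 75}, {"offset": [-0.096, 0.997, -0.02], "twist": [0, 0, 0], "gripper": 75}, {"offset": [-0.096, 0.997, -0.02], "twist": [0, 0, 0], "gripper": 75}, {"offset": [-0.096, 0.997, -0.02], "twist": [0, 0, 0], "gripper": 75}, {"offset": [-0.096, 0.997, -0.02], "twist": [0, 0, 0], "gripper": 75}, {"offset": [-0.096, 0.997, -0.02], "twist": [0, 0, 0], "gripper": 75}, {"offset": [-0.096, 0.997, -0.02], "twist": [0, 0, 0], "gripper": 75}, {"offset": [-0.096, 0.997, -0.02], "twist": [0, 0, 0], "gripper": 75}, {"offset": [-0.096, 0.997, -0.02], "twist": [0, 0, 0], "gripper": 75}, {"offset": [-0.096, 0.997, -0.02], "twist": [0, 0, 0], "gripper": 75}, {"offset": [-0.096, 0.997, -0.02], "twist": [0, 0, 0], "gripper": 75}, {"offset": [-0.096, 0.997, -0.02], "twist": [0, 0, 0], "gripper": 75}]}}

```text
clock: 14.68
eef_pos: [0.5607, 0.2718, 0.1188]
eef_rot: [-3.142, 0.001, -3.015]
wrist_force: [0.7, -0.5, 0.1]
finger_gap: 0.0746
grip_force: 0.0
```

```bash
python3 -c "
from h import *
go([.5607,.270,.12],np.pi+.124)
p=vision.camera_params('wrist');w=vision.get_image('wrist')
a=.124;x=np.array([np.cos(a),np.sin(a)]);o=np.array([.5607,.270]);y=np.array([-x[1],x[0]])
print('origin,grips',proj(p,[[*o,.037],[*(o+.03*y),.045],[*(o-.03*y),.045],[*(o-.104*x),.037]]).round(0).tolist())
cv2.imwrite('pics/w6.png',np.hstack([cv2.convertScaleAbs(w,alpha=1.3,beta=15)[:,120:560],cv2.resize(vision.get_image('top')[200:290,390:495],(360,309))[:,:].__class__(shape=(1,)) if 0 else cv2.copyMakeBorder(cv2.resize(vision.get_image('top')[200:290,390:495],(360,309)),0,171,0,0,0)]))
"
```

```text
pose [0.5607 0.2718 0.1188] [-3.142e+00  1.000e-03 -3.015e+00] clk 14.675 | offset [ 0.005 -0.035 -0.024] twist [-0.     0.004  0.017]
origin,grips [[312.0, 235.0], [357.0, 238.0], [268.0, 237.0], [313.0, 74.0]]
```

View pics/w6.png

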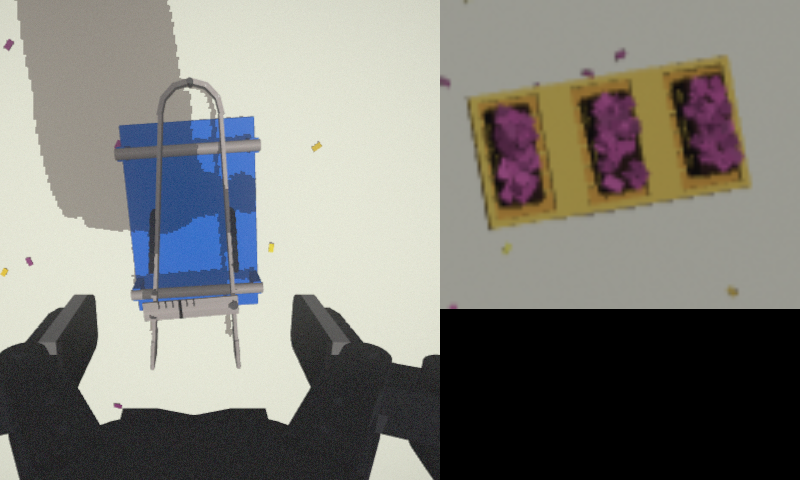

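Both placed bars lie in their pockets. In the wrist view the grips are centred at (313.5,238), predicted (312.5,238), and the tongs' yaw is about 0.02 more than estimated. I'll go down over the grips.

Request:
{"method": "carry_out", "body": {"newtons": 40, "increments": [{"offset": [0, 0, 0.6], "twist": [0, 0, -0.09], "gripper": 75}, {"offset": [0, 0, 0.6], "twist": [0, 0, 0], "gripper": 75}, {"offset": [0, 0, 0.7], "twist": [0, 0, 0], "gripper": 75}, {"offset": [0, 0, 0.5], "twist": [0, 0, 0], "gripper": 75}, {"offset": [0, 0, 0.2], "twist": [0, 0, 0], "gripper": 75}, {"offset": [0, 0, 0], "twist": [0, 0, 0], "gripper": 56}, {"offset": [0, 0, 0], "twist": [0, 0, 0], "gripper": 56}, {"offset": [0, 0, 0], "twist": [0, 0, 0], "gripper": 56}]}}

```text
clock: 15.78
eef_pos: [0.5616, 0.2702, -0.0104]
eef_rot: [3.142, 0.002, -2.999]
wrist_force: [-0.0, 0.4, -1.9]
finger_gap: 0.056
grip_force: 6.3
```

Request:
{"method": "carry_out", "body": {"newtons": 40, "increments": [{"offset": [0, 0, 0], "twist": [0, 0, 0], "gripper": 48}, {"offset": [0, 0, 0], "twist": [0, 0, 0], "gripper": 48}, {"offset": [0, 0, 0], "twist": [0, 0, 0], "gripper": 48}, {"offset": [0, 0, 0], "twist": [0, 0, 0], "gripper": 48}]}}

```text
clock: 16.27
eef_pos: [0.562, 0.2705, -0.0098]
eef_rot: [3.141, 0.002, -2.999]
wrist_force: [-0.9, -0.7, 5.4]
finger_gap: 0.0486
grip_force: 10.1
```

```bash
python3 -c "
from h import *
go([.5607,.270,.03],np.pi+.14)
cv2.imwrite('pics/w7.png',cv2.convertScaleAbs(vision.get_image('wrist'),alpha=1.3,beta=15))
"
```

```text
pose [ 0.562   0.2705 -0.0098] [ 3.141e+00  2.000e-03 -2.999e+00] clk 16.275 | offset [ 0.024 -0.006 -0.797] twist [0.001 0.014 0.017]
```

View pics/w7.png

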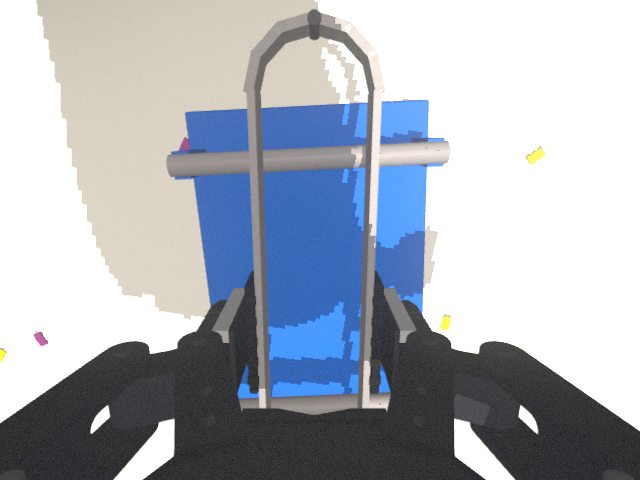

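The legs measure about 38.5 mm apart at the back and 39.4 mm at the front of the view, so they are nearly parallel, and the finger gap is 48.6. I'll squeeze slightly more and lift.

Request:
{"method": "carry_out", "body": {"newtons": 40, "increments": [{"offset": [0, 0, 0], "twist": [0, 0, 0], "gripper": 47.4}, {"offset": [0, 0, -0.3], "twist": [0, 0, 0], "gripper": 47.4}, {"offset": [0, 0, -0.5], "twist": [0, 0, 0], "gripper": 47.4}, {"offset": [0, 0, -0.5], "twist": [0, 0, 0], "gripper": 47.4}, {"offset": [0, 0, -0.5], "twist": [0, 0, 0], "gripper": 47.4}, {"offset": [0, 0, 0], "twist": [0, 0, 0], "gripper": 47.4}, {"offset": [0, 0, 0], "twist": [0, 0, 0], "gripper": 47.4}]}}

```text
clock: 17.2
eef_pos: [0.5605, 0.27, 0.0778]
eef_rot: [-3.141, -0.001, -2.999]
wrist_force: [-0.9, -0.5, -1.3]
finger_gap: 0.0475
grip_force: 12.6
```

```bash
python3 -c "
from h import *
go([.4855,-.273,.08],np.pi+.10)
s=vision.get_image('side');t=vision.get_image('top');w=vision.get_image('wrist')
a=cv2.resize(s[280:430,160:360],(400,300),interpolation=2)
b=cv2.resize(t[185:325,150:270],(257,300),interpolation=2)
cv2.imwrite('pics/s8full.png',s);cv2.imwrite('pics/t8full.png',t);cv2.imwrite('pics/w8full.png',w)
c=cv2.resize(w[0:480,120:520],(250,300))
cv2.imwrite('pics/c8.png',cv2.convertScaleAbs(np.vstack([np.hstack([cv2.resize(s[300:420,160:340],(500,333)),cv2.resize(c,(278,333))]),np.hstack([cv2.resize(t[190:320,150:270],(240,260)),np.zeros((260,538,3),np.uint8)])]),alpha=1.4,beta=10))
"
```

```text
pose [0.5605 0.27   0.0778] [-3.141e+00 -1.000e-03 -2.999e+00] clk 17.2 | offset [  3.029 -10.536  -0.04 ] twist [-0.001 -0.004  0.245]
```

View pics/c8.png

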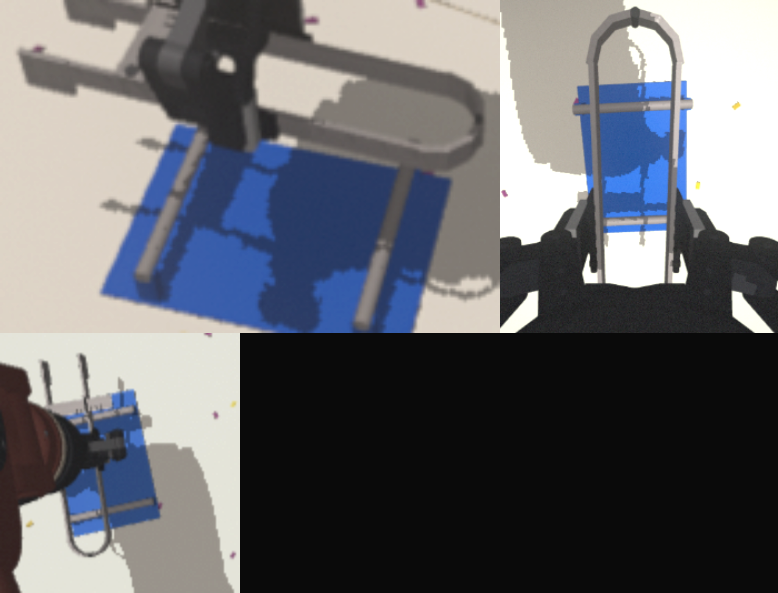

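The tongs are up and level. The blade centres are about 38.5 mm apart, so the inner gap is about 35.5 mm. That was the last picture, so I'll fit the middle bar's pose by code, box silhouette against mask in the top and side images.

Run:
```python
from h import *
from scipy.optimize import minimize
P={"top":vision.camera_params("top"),"side":vision.camera_params("side")}
I={"top":cv2.imread("pics/t8full.png"),"side":cv2.imread("pics/s8full.png")}
K=4
def poly(p,x,y,a):
    X=np.array([[i*.032,j*.013,k] for i in(1,-1) for j in(1,-1) for k in(0,.03)])
    X=R.from_rotvec([0,0,a]).apply(X)+[x,y,.004]
    return cv2.convexHull(proj(p,X).astype(np.float32))[:,0]
def fit(x0,y0,views):
    M={}
    for n in views:
        c=poly(P[n],x0,y0,.12).mean(0).astype(int)-30
        g=I[n][c[1]:c[1]+60,c[0]:c[0]+60].astype(int)
        m=(g[...,1]<.5*g[...,2])|(g.sum(2)<110)
        M[n]=(c,cv2.resize(m.astype(np.float32),None,fx=K,fy=K,interpolation=1)>.5)
    def cost(q):
        t=0
        for n,(c,m) in M.items():
            h=np.zeros(m.shape,np.uint8)
            cv2.fillConvexPoly(h,np.round(((poly(P[n],*q)-c+.5)*K)*16).astype(np.int32),1,shift=4)
            # limit to a neighbourhood so that other bars do not count
            w=cv2.dilate(h,np.ones((25,25)))>0
            t+=1-(m&(h>0)).sum()/((m&w)|(h>0)).sum()
        return t
    r=min((minimize(cost,[x0,y0,a],method="Nelder-Mead",options=dict(initial_simplex=[[x0,y0,a],[x0+.004,y0,a],[x0,y0+.004,a],[x0,y0,a+.05]])) for a in(.03,.1,.17)),key=lambda r:r.fun)
    return r.x.round(4),round(r.fun,3)
for n,c in dict(b0=(.571,-.268),L=(.564,-.207),Rt=(.58,-.3305)).items():
    print(n,fit(*c,["top"]),fit(*c,["side"]),fit(*c,["top","side"]))
```

```text
b0 (array([ 0.5721, -0.2686,  0.1498]), np.float64(0.395)) (array([ 0.5734, -0.2544,  0.0994]), np.float64(0.698)) (array([ 0.5721, -0.2691,  0.1829]), np.float64(1.111))
L (array([ 0.5643, -0.2035,  0.0992]), np.float64(0.369)) (array([ 0.5707, -0.2141,  0.2538]), np.float64(0.629)) (array([ 0.565 , -0.2035,  0.1472]), np.float64(1.063))
Rt (array([ 0.5818, -0.3288,  0.1646]), np.float64(0.305)) (array([ 0.5845, -0.3214, -0.0194]), np.float64(0.787)) (array([ 0.5818, -0.3289,  0.1743]), np.float64(1.1))
```

Request:
{"method": "carry_out", "body": {"increments": [{"offset": [0, 0, 0], "twist": [0, 0, 0], "gripper": 47.9}, {"offset": [0, 0, 0], "twist": [0, 0, 0.1], "gripper": 47.9}, {"offset": [0, 0, 0], "twist": [0, 0, 0.1], "gripper": 47.9}]}}

```text
clock: 17.73
eef_pos: [0.5608, 0.2701, 0.0784]
eef_rot: [-3.142, -0.0, -3.035]
wrist_force: [-0.7, -0.5, -1.1]
finger_gap: 0.0477
grip_force: 12.0
```

Run:
```python
from h import *
p=vision.camera_params("top")
g=cv2.imread("pics/t8full.png").astype(int)
c=proj(p,[[.571,-.268,.02]])[0].astype(int);print(c)
x0,y0=c[0]-14,c[1]-22
for r in range(y0,y0+44,1):
    s=""
    for q in range(x0,x0+28):
        b,gg,rr=g[r,q]
        s+= "." if min(b,gg,rr)>100 else ("m" if b>gg+25 else ("#" if rr<60 else ("g" if gg-b>25 else "?")))
    print(r,s)
```

```text
[439 241]
219 ............................
220 .......?..............gggggg
221 ......?mm?......gggggggggggg
222 ........??gggggggggggggggggg
223 ....gggggggggggggggggggggggg
224 gggggggggggggggggggggggggggg
225 gggggggggggggggggggggggggggg
226 gggggggggggggggggggggggggggg
227 ggggggggggggmm?#?###?ggggggg
228 ggggggggg##?mmmmm##mmggggggg
229 gggggg####?mmmmmmmmmm?gggggg
230 gggggg####mmmmmmmmmmmmgggggg
231 gggggg####mmmmmmmmmm?ggggggg
232 gggggg###?mmmmmmmmmm?ggggggg
233 ggggggg###mmmmmmmmmm?ggggggg
234 ggggggg####mmmmmmmmmm??ggggg
235 gggggggg###?mmmmmmmmmm?ggggg
236 ggggggg###?mmmmmmmmmmm?ggggg
237 ggggggg####mmmmmmmmmmmm?gggg
238 gggggggg###mmmmmmmmmmm??gggg
239 gggggggg###mmmmmm?mmmm#ggggg
240 gggggggg##mmmmmmm##m?m#ggggg
241 gggggggg##?mmmmmmmmmmm#ggggg
242 gggggggg##mmmmmmmmmmmm#ggggg
243 gggggggg##?mmmmmmmmmmm##gggg
244 ggggggggg#g?mmmmmmmmm###gggg
245 ggggggggg#g###mmmm?#####gggg
246 ggggggggg#g##mmmmm######gggg
247 ggggggggg##mmmmmm?##mmmmgggg
248 ggggggggg##?mmmmm####mmm?ggg
249 gggggggggg#?mmmm#####mmmmggg
250 gggggggggg###??###mmmmmmm?gg
251 gggggggggg#g#mmm###?mmmmm?gg
252 gggggggggg###mmmmm##?mmmm?gg
253 ggggggggggg?mmmmmmm#?mmm?ggg
254 ggggggggggg##?mmmm?##?m?gggg
255 ggggggggggg####?mm#ggggggggg
256 gggggggggggggggg??gggggggggg
257 gggggggggggggggggggggggggggg
258 gggggggggggggggggggggggggggg
259 gggggggggggggggggggggggggg?.
260 gggggggggggggggggggg??......
261 gggggggggggggg??............
262 gggggggg??..................
```

Run:
```python
from h import *
p=vision.camera_params("top")
print("right top edge",ray(p,[(447.3,241)],.034).round(4),"left base edge",ray(p,[(433,241)],.004).round(4), "ends",ray(p,[(440,227.7),(445,255.3)],.034).round(4).tolist())
a=.135;o=np.array([.572,-.2686])-.085*np.array([np.cos(a),np.sin(a)]);print(o)
go([*o,.08],np.pi+a)
```

```text
right top edge [[ 0.5706 -0.2816  0.034 ]] left base edge [[ 0.5727 -0.2571  0.004 ]] ends [[0.6005, -0.2665, 0.034], [0.5391, -0.2753, 0.034]]
[ 0.48777339 -0.28004018]
pose [0.5608 0.2701 0.0784] [-3.142 -0.    -3.035] clk 17.725 | offset [  2.622 -10.785  -0.032] twist [-0.001 -0.001 -0.163]
```

Request:
{"method": "carry_out", "body": {"increments": [{"offset": [0.11, -0.45, 0], "twist": [0, 0, 0], "gripper": 47.9}, {"offset": [0.23, -0.95, 0], "twist": [0, 0, 0], "gripper": 47.9}, {"offset": [0.23, -0.95, 0], "twist": [0, 0, 0], "gripper": 47.9}, {"offset": [0.23, -0.95, 0], "twist": [0, 0, 0], "gripper": 47.9}, {"offset": [0.23, -0.95, 0], "twist": [0, 0, 0], "gripper": 47.9}, {"offset": [0.23, -0.95, 0], "twist": [0, 0, 0], "gripper": 47.9}, {"offset": [0.23, -0.95, 0], "twist": [0, 0, 0], "gripper": 47.9}, {"offset": [0.23, -0.95, 0], "twist": [0, 0, 0], "gripper": 47.9}, {"offset": [0.23, -0.95, 0], "twist": [0, 0, 0], "gripper": 47.9}, {"offset": [0.23, -0.95, 0], "twist": [0, 0, 0], "gripper": 47.9}, {"offset": [0.23, -0.95, 0], "twist": [0, 0, 0], "gripper": 47.9}, {"offset": [0.21, -0.85, 0], "twist": [0, 0, 0], "gripper": 47.9}]}}

```text
clock: 19.23
eef_pos: [0.4883, -0.2827, 0.0787]
eef_rot: [-3.141, 0.0, -3.035]
wrist_force: [1.0, -0.0, -0.7]
finger_gap: 0.0481
grip_force: 12.0
```

Request:
{"method": "carry_out", "body": {"increments": [{"offset": [0, 0, 0], "twist": [0, 0, -0.163], "gripper": 47.9}, {"offset": [0, 0, 0], "twist": [0, 0, 0], "gripper": 47.9}, {"offset": [0, 0, 0], "twist": [0, 0, 0], "gripper": 47.9}]}}

```text
clock: 19.6
eef_pos: [0.4889, -0.2798, 0.0785]
eef_rot: [3.141, -0.0, -3.005]
wrist_force: [0.1, -0.4, -0.9]
finger_gap: 0.0479
grip_force: 12.1
```

Run:
```python
from h import *
go([.487,-.2805,.08],np.pi+.135)
p=vision.camera_params("top");s=arm.sense()
g=vision.get_image("top");cv2.imwrite("pics/t9.png",g);cv2.imwrite("pics/w9.png",vision.get_image("wrist"));cv2.imwrite("pics/s9.png",vision.get_image("side"));g=g.astype(int)
a=.135;x=np.array([np.cos(a),np.sin(a)]);y=np.array([-x[1],x[0]]);o=s["eef_pos"][:2];z=s["eef_pos"][2]+.0468
e=proj(p,[[*(o+d*x+w*y),z+.007] for d in(.05,.07,.085,.097) for w in(.0195,-.0195)]);print(e.round(1).tolist())
for r in range(205,262):
    print(r,"".join("." if min(q)>120 else ("m" if q[0]>q[1]+25 else("#" if max(q)<75 else("g" if q[1]-q[0]>25 else "s"))) for q in g[r,415:470]))
```

```text
pose [ 0.4889 -0.2798  0.0785] [ 3.141 -0.    -3.005] clk 19.6 | offset [ 0.04  -0.009 -0.03 ] twist [ 0.001 -0.     0.012]
[[447.1, 256.1], [466.2, 253.0], [445.4, 246.3], [464.4, 243.2], [444.1, 238.9], [463.1, 235.9], [443.0, 233.1], [462.1, 230.0]]
205 .......................................................
206 .......................................................
207 .......................................................
208 .......................................................
209 .......................................................
210 .......................................................
211 .......................................................
212 .......................................................
213 .......................................................
214 ............................s..........................
215 ..........................smm..........................
216 ..........................sms..........................
217 ..........................s......................gggggg
218 ..........................................ggggggggggggg
219 ...
[... 1872 characters left out ...]
ggggg####s###m##ssmmsggggggggggg####s###
251 mmm#gggggggggggggggg####mm#####ssmmsggggggggggg#####sss
252 mmmm#ggggggggggggggg###mmmmm###ssmmsgggggggggssssss##ss
253 mmm##gggggggggggggggg#mmmmmmm##ssms#gggssssssssssss##ss
254 mmm##gggggggggggggggg####mmm###ssssssssssssssssssss##ss
255 mm###gggggggggggggggg#####mm####ssssssssssssssssssss#ss
256 mm###ggggggggggggggggg###gssgg##ssssssssssssssssssss#ss
257 m####gggggggggggggggggggggggggg####sssssssssssssss#s##s
258 #####gggggggggggggggggggggggggg#s##ssssssssssss#ss###s.
259 ggggggggggggggggggggggggggggggg#ssssssssssssssssss###s.
260 gggggggggggggggggggggggggggggss#ssssssssssssssssss###s.
261 gggggggggggggggggggggggssssssss##sssssssssssssssss###s.
```

In the top image the legs are at columns 444 and 464 on row 240, predicted 444 and 463.5. The grip force of 12.0 N is what the spring gives at the line. Lateral centring is within 1 mm, so I'll lower.

Request:
{"method": "carry_out", "body": {"increments": [{"offset": [0.02, -0.02, 0.3], "twist": [0, 0, 0], "gripper": 47.9}, {"offset": [0, 0, 0.4], "twist": [0, 0, 0], "gripper": 47.9}, {"offset": [0, 0, 0.3], "twist": [0, 0, 0], "gripper": 47.9}, {"offset": [0, 0, 0], "twist": [0, 0, 0], "gripper": 47.9}, {"offset": [0, 0, 0], "twist": [0, 0, 0], "gripper": 47.9}]}}

```text
clock: 20.38
eef_pos: [0.488, -0.2821, 0.0287]
eef_rot: [-3.141, 0.0, -3.005]
wrist_force: [-0.7, 0.2, -0.3]
finger_gap: 0.0477
grip_force: 12.0
```

Run:
```python
from h import *
go([.487,-.281,-.0148],np.pi+.135)
p=vision.camera_params("top");s=arm.sense()
g=vision.get_image("top").astype(int)
a=s["eef_rot"][2]+np.pi;x=np.array([np.cos(a),np.sin(a)]);y=np.array([-x[1],x[0]]);o=s["eef_pos"][:2];z=s["eef_pos"][2]+.0468
print(proj(p,[[*(o+d*x+w*y),z+.007] for d in(.085,.097) for w in(.0195,-.0195)]).round(1).tolist())
for r in range(224,256,2):
    print(r,"".join("." if min(q)>120 else ("m" if q[0]>q[1]+25 else("#" if max(q)<75 else("g" if q[1]-q[0]>25 else "s"))) for q in g[r,415:470]))
ps=vision.camera_params("side");g=vision.get_image("side").astype(int)
e=proj(ps,[[*(o+d*x+w*y),z+h] for d in(.073,.097) for w in(.018,) for h in (.007,-.016)]);print(e.round(1).tolist())
c=e.mean(0).astype(int)
for r in range(c[1]-16,c[1]+16): print(r,c[0]-30,"".join("." if min(q)>120 else ("m" if q[0]>q[1]+25 else("#" if max(q)<75 else("g" if q[1]-q[0]>25 else "s"))) for q in g[r,c[0]-30:c[0]+30]))
```

```text
pose [ 0.488  -0.2821  0.0287] [-3.141  0.    -3.005] clk 20.375 | offset [0.016 0.025 0.871] twist [-0.002  0.001  0.007]
[[439.1, 240.7], [457.2, 237.7], [438.1, 235.1], [456.2, 232.1]]
224 ...s..ggggggggggggggggggggggggggggggggggggg#####mmmmm#m
226 ggggggggggggggggggggggggggg##ggggggggggggg######mmmmmmm
228 gggggggggggggggggg###smmmmm##mmgggggggggggg#####mmmm##m
230 gggggggggggggggg####mmmmmmmmmmmmggggggggggg#####mmmmmmm
232 #ggggggggggggggg####mmmmmmmmmm#gggggggs##ssg##mmmmmmmmm
234 mmgggggggggggggg#######smmmmmmmssgggggg###sg#####smmmmm
236 mmggggggggggggggg######ssmmmmmmmssggggg###sg#######mm#m
238 mmsgggggggggggggg#######smmmmmmm#sgggggg###sg######mmmm
240 mmmsgggggggggggggg######smm##m#m#ggggggg###sgg###mmmmmm
242 mmsggggggggggggggg##m###ssmmmmmm#gggggggg##sgg####mmmmm
244 mmmggggggggggggggg#######smmmmm###gggggggg#sgg######mmm
246 mmmmggggggggggggggg######smm######gggggggg##sg#####mmmm
248 mmmmsgggggggggggggg####m#ss####mmmsggggggg##sgg########
250 m###gggggggggggggggg######s#mmmmmmmsggggggg#sgg########
252 mmmm#ggggggggggggggg###ms#ss###mmmmsggggggg###sssssssss
254 mmm##ggg
[... 1620 characters left out ...]
##########
157 349 sssssssssssssggggg##################################s#######
158 349 sssssssssssssggggs###############################gggggsssss#
159 349 sssssssssssssgg##################################gggggsssss#
160 349 ssssssssssssggg##########sm######################gggggssssss
161 349 ssssssssssssgggsmms######mms#####################gggggssssss
162 349 sssssssssssgggsmmmm#######s####mmm###############ggggsssssss
163 349 sssssssssssggg##mmmm########mmmmmm#########mm####gg##sssssss
164 349 ssssssssssgggg###s#######smmmmmsmmm#############ggg##sssssss
165 349 ssssssssssgggg############mm##mmsmmm######m###ggggg##sssssss
166 349 ssssssssssggg###########################mmmm#ggggg###sssssss
```

Request:
{"method": "carry_out", "body": {"increments": [{"offset": [0, 0.03, 0.2], "twist": [0, 0, 0], "gripper": 47.9}, {"offset": [0, 0, 0.2], "twist": [0, 0, 0], "gripper": 47.9}, {"offset": [0, 0, 0.2], "twist": [0, 0, 0], "gripper": 47.9}, {"offset": [0, 0, 0.15], "twist": [0, 0, 0], "gripper": 47.9}, {"offset": [0, 0, 0.11], "twist": [0, 0, 0], "gripper": 47.9}, {"offset": [0, 0, 0], "twist": [0, 0, 0], "gripper": 47.9}, {"offset": [0, 0, 0], "twist": [0, 0, 0], "gripper": 47.9}]}}

```text
clock: 21.35
eef_pos: [0.4878, -0.2807, -0.0142]
eef_rot: [-3.141, 0.0, -3.005]
wrist_force: [0.3, 0.4, -1.0]
finger_gap: 0.0481
grip_force: 12.0
```

Run:
```python
from h import *
go([.487,-.281,-.0148],np.pi+.135)
p=vision.camera_params("top");s=arm.sense()
g=vision.get_image("top").astype(int)
a=s["eef_rot"][2]+np.pi;x=np.array([np.cos(a),np.sin(a)]);y=np.array([-x[1],x[0]]);o=s["eef_pos"][:2];z=s["eef_pos"][2]+.0468
print(proj(p,[[*(o+d*x+w*y),z+.007] for d in(.085,.097) for w in(.0195,-.0195)]).round(1).tolist())
for r in range(224,262,2):
    print(r,"".join("." if min(q)>120 else ("m" if q[0]>q[1]+25 else("#" if max(q)<75 else("g" if q[1]-q[0]>25 else "s"))) for q in g[r,415:470]))
# tongs origin height: bow in the wrist image, as in w7 (tool frame is fixed to camera)
s=arm.sense();print(s["wrist_force"].round(1),s["moment"].round(3),s["finger_gap"],s["grip_force"])
```

```text
pose [ 0.4878 -0.2807 -0.0142] [-3.141  0.    -3.005] clk 21.35 | offset [ 0.017 -0.004  0.012] twist [-0.003  0.002  0.007]
[[433.6, 241.8], [451.0, 238.9], [432.7, 236.4], [450.1, 233.6]]
224 ...s..ggggggggggggggggggggggggggggggggggggg#####mmmmm#m
226 ggggggggggggggggggggggggggg##ggggggggggggg######mmmmmmm
228 gggggggggggggggggg###smmmmm##mmgggggggggggg#####mmmm##m
230 gggggggggggggggg####mmmmmmmmmmmmggggggggggg#####mmmmmmm
232 #ggggggggggggggg####mmmmmmmmmm#ggggsgggggggg##mmmmmmmmm
234 mmgggggggggggggg#####mmmmmmmmmmsm##sgggggggg#####smmmmm
236 mmggggggggggggg###s##mmmmmmmmmmmm###sggggggg#######mm##
238 mmmgggggggggggg###s##mmmmmmmmmmm####sgggggggg######mmmm
240 mmmsgggggggggggg##s#mmmmmmm##m#m####sggggggggg###mmmmmm
242 mmsggggggggggggg###smmmmmmmmmmmm#####sgggggggg####mmmmm
244 mmmggggggggggggg###sg#mmmmmmmmm###g##sgggggggg#####mmmm
246 mmmmggggggggggggg##ss##mmmmm######g##sgggggggg#####mmmm
248 mmmmsggggggggggggg##s#mmmmm####mmmsg##sgggggggg########
250 m###gggggggggggggg##s###s###mmmmmmmm##sgggggggg########
252 mmmm#gggggggggggggg#ss#mmmmm###mmmms###sgggggssssssgggg
254 mmm##gggggggggggggg##s##mmmm###ssssssss#ssssssssssssggg
256 mm###gggggggggggggg##ssssssssssssssssss##sssssssssssggs
258 #####ggggggggggggggg#s##ssssssssssssssss#sssss#ss......
260 gggggggggggggggggggg###sssssssssssssss###s.............
[ 0.1 -0.1 -1.2] [-0.005  0.022 -0.016] 0.04784775271753283 12.045659869909286
```

The legs sit symmetrically about the bar. The wrist force is just the weight of the tongs, and grip gap and force are steady at 47.9 mm and 12 N. I'll hand in.

```bash
python3 -c "
from rig import arm
print(arm.job_done())"
```

```text
the job is handed in; nothing more can be done
None
```

I handed the job in at about 21 s of the 64 s allowed, but no verdict was returned; by my last readings three bars are in the tray and the tongs are held level over the middle bar, tips about 36 mm apart, touching nothing.

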